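Scrape the tube floats off a flat shovel into the drain bin

ROBOT

A 7-joint arm with a two-finger parallel gripper is mounted at the origin on a cart in front of the work surface, level with it; the furniture and walls round the work are solid. World frame = base frame: x ahead of the robot, y to its left, z up, the work surface at z = 0. Lengths are in mm, angles in rad, forces in N, time in s.
With the tool pointing down it reaches from about 400 to 900 mm from the base axis. Payload 5.5 kg.
Tool frame: the origin (TCP) lies at the very end of the fingers, on their centre line; the grasp point (between the pads) lies 19 mm behind it (env.grip_point_offset is the distance from the TCP to the grasp point, in mm); y points along the fingers, z is the direction in which the jaws open and shut, and the axes are right-handed (so a half turn about y gives the same grasp; the last joint's range is limited). The gripper opens to 85 mm and grips with 20 to 120 N. Pads are 22 mm wide; open, the fingers measure 114 mm over their backs; the gripper's body (76 mm by 85 mm) begins 54 mm behind the grasp point. The pads swing forward as they close: fully open they stand 13 mm farther back than shut.
Start: joints at [-0.841, 0.501, -0.427, 1.55, 0.221, 1.138, -0.21], TCP at [292.485, 580.476, 231.31] pointing down, gripper open.
Joint ranges: [-2.88, 2.88], [-0.31, 2.03], [-1.54, 1.56], [0.2, 2.42], [-1.41, 4.55], [0.19, 2.02], [-2.57, 2.57]. Speed limits (rad/s): [2.57, 2.57, 3.14, 3.14, 3.14, 3.14, 3.14].

INTERFACE

Orientations are given as a unit quaternion [x, y, z, w].
In Python, from plant import telemetry, imaging, ticket, env gives the robot as it stands.
- The arm moves only by the shell command python3 -m creep 'ROWS'. ROWS is JSON, a list of rows, each a list of 3 entries, a list of its own where there are three numbers: the finger opening in mm, from 0 to 85.4, then the shift along the tool's x, y, z in mm, then the turn, a rotation vector about the tool's x, y, z in rad. A call has 1 to 12 rows; each row shifts and turns the commanded pose from where the row before left it, along the tool's axes as they then stand; what a row does not reach is not made up. A row lasts 1/10 s, in which the tool goes at most 50 mm and 8.59 degrees, less where a joint would pass 70% of its speed; a pose out of reach is approached as far as the arm can. A call is refused whole if a number of a shift passes 50 or a number of a turn 0.15, either way. A call with a gripper value outside its range is refused whole. The fingers move at their own pace and stop on an object; the grip force is fixed at half the most. Time passes only in rows, so rows that do not move let the fingers close. It gives the time, the measured TCP pose, the force and the opening at its end, in the units of the state.
- telemetry.get_state(): the state, without advancing time (a new reading comes with each control period).
- imaging.capture(name): name is "scene" or "top"; returns a dict with "img" (400x640x3 uint8, blue, green, red), "range_z" (400x640 float32, mm along the optical axis (not along the pixel's ray), 0 where there is no reading), "vfov" (degrees; the focal length in pixels is half the picture's height over the tangent of half this angle, whatever the lens; pixels are square), "cx", "cy" (the principal point, pixels), "R" (3x3) and "t" (3): a world point X has camera coordinates R X + t. Camera axes: x right, y down, z forward; pixel columns grow to the right and rows downward; lengths in mm; the calibration is good to about 2 mm. A picture is of the moment at which its call begins.
- ticket.sign_off(): hands the job in, once; it reports no verdict.
The state is a dict: "t": time; "joint_positions": joint angles; "qd": joint speeds; "tau": joint torques, N m; "position": TCP position; "tool_rot": TCP orientation; "force": force on the tool from outside, world axes, zero at the start; "moment": the same for the moment, N m; "gripper_width": finger opening in mm.
Only numpy, scipy, OpenCV 4.12 (cv2) and the standard library are available. Lean on these libraries where they do the work, as an engineer would, in place of code of your own. Each camera call takes 0.05 s, during which the arm holds its last target. There are 200 camera calls.

TASK

Lift the flat shovel by its handle with the two blue tube floats lying on it, carry it level, and press its blade down onto the sill of the slot in the drain bin's wall, with both floats inside the bin. Then draw the blade back out through the slot so that the scraper bars beside the slot strip both floats off into the bin, where they lie below its rim. Lay the empty shovel back flat on the bench clear of the bin and let go; never touch the floats with the gripper, and leave the cup, bottle and jar where they stand.

Things in the scene. Friction and masses are not known exactly. Their poses are not given: they have to be found in the camera images.
- shovel_grip (a point): Grip point, centre of the handle of the loose flat steel shovel (233 mm long, 220 g, lying flat). x: along the blade to its front edge, y: across, z: up. Handle: level black bar, 24 mm square, from 55 mm behind to 35 mm ahead of this point; take it from above across y, firmly (40 N or more: the nose is heavy). Blade underside 70 mm below this point.
- shovel_front (a point): Middle of the blade's front edge, on its underside: 178 mm ahead of the grip point along x and 70 mm below it. The blade is a flat plate 4 mm thick, 60 mm wide, 193 mm long, without side walls, lying on the bench. A neck 18 mm wide joins it to the handle, 155 to 171 mm behind this edge.
- float_lower_mid (a point): Centre (half-way up) of the lower of two equal blue rigid tube floats with scalloped edges and round holes, each 111 x 141 x 16 mm, 30 g, loose. x: its 111 mm direction, y: its 141 mm direction, z up. It lies flat on the shovel's blade, the 141 mm across it and sticking out on both sides, centre 121 to 127 mm ahead of the grip point.
- float_upper_mid (a point): Centre (half-way up) of the upper tube float, equal to the other and lying flat on top of it.
- bin: Grey open drain bin of smooth slippery plastic, fixed, origin at the centre of its underside, z up. Outside 190 mm along x, 175 mm along y, 90 mm high; walls and floor 5 mm (inside 180 x 165 mm). Its -x wall has a central slot, open at the top, 76 mm wide. The shovel goes in pointing along the bin's +x: its blade and neck pass through the slot, the floats do not.
- bin_sill (a point): Middle of the top of the sill (the slot's bottom edge, 5 mm thick) in the bin's -x wall: 92.5 mm from the bin's origin along its -x and 45 mm above the bench; the wall beside the slot rises 45 mm above it. Inside, both sides of the slot are edged by upright steel scraper bars of nearly the wall's height, 10 mm wide, whose faces stand 18.5 mm from this point along +x: they hold the floats back. Axes as the bin's.
- cup: Clear plastic cup with a spout, 67 x 70 x 60 mm, loose bystander, origin at the centre of its underside.
- blue_cap_bottle: Clear bottle with a blue cap, 45 mm wide, 107 mm high, loose bystander, origin at the centre of its underside.
- white_cap_jar: Clear jar with a white cap, 57 mm wide, 101 mm high, loose bystander, origin at the centre of its underside.
Things that resemble listed ones, but are neither listed nor needed, are in the scene too. Leave any pink or yellow look-alike of the part that bears float_lower_mid alone.

How it is judged:
By the outcome, as a careful person would: the job done as asked, in the order asked, and still so for the second after the job is handed in, with the robot touching nothing.
It also fails if it takes over 64 s, if anything falls off the work surface, if the arm or the gripper's body presses on something with over 40 N, if the wrist force passes 120 N, or if a joint passes its speed limit or range.

## Working session

There is one attempt and no reset: what is moved stays moved. The work goes in short steps, Python scripts to look and compute and a shell command to move; the robot and the scene stay as the last step left them, time stands still between calls to the robot, and variables do not carry over. Pictures are saved under pics/ and viewed, about 8 in all and at most 12, crops included, and the job is handed in when it is done.

```bash
mkdir -p pics; ls; python3 - <<'E'
from plant import telemetry, imaging, env
import cv2,numpy as np,pickle
print(telemetry.get_state(), env.grip_point_offset)
for n in("top","scene"):
    d=imaging.capture(n); cv2.imwrite(f"pics/{n}0.png",d["img"]); pickle.dump(d,open(f"{n}0.pkl","wb"))
    print(n,d["vfov"],d["cx"],d["cy"],d["R"],d["t"])
E
```

```text
pics
{'t': 0.0, 'joint_positions': array([-0.84079606,  0.50186298, -0.42680283,  1.55145478,  0.22082417,
        1.13829767, -0.21034305]), 'qd': array([-0.00094368,  0.00155694,  0.00195902, -0.0018615 , -0.0002699 ,
        0.00142927, -0.00193135]), 'tau': array([-1.20469476e-04, -5.69518089e+01, -5.81682175e+00, -2.80945390e+01,
        1.04979853e-02,  1.17982578e-02,  1.93471287e-06]), 'position': array([292.24637568, 579.81705568, 230.2489066 ]), 'tool_rot': array([ 0.68860551, -0.16371163,  0.16335435, -0.68726727]), 'force': array([-0.62132931,  0.43810155, -0.26359982]), 'moment': array([-0.01550083,  0.02507702,  0.03176042]), 'gripper_width': 85.29966363913672} 18.700000000000003
top 53.39406642505957 317.6861796013501 191.23749621195427 [[ 2.45995622e-02 -9.99693281e-01  2.86453315e-03]
 [-9.87506845e-01 -2.47456075e-02 -1.55620971e-01]
 [ 1.55644124e-01  9.99461664e-04 -9.87812689e-01]] [ 242.75737749  603.10466188 1083.79700991]
scene 42.969841621612545 321.30145472643727 191.65784798066204 [[ 0.61161045 -0.79113981 -0.00551859]
 [-0.57898855 -0.44282618 -0.68460006]
 [ 0.53917058  0.42190375 -0.72889801]] [-158.89019558  491.32092471 1463.08374934]
```

View pics/top0.png

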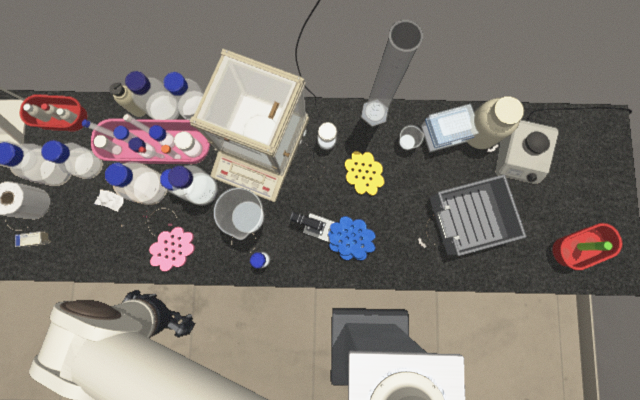

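View pics/scene0.png

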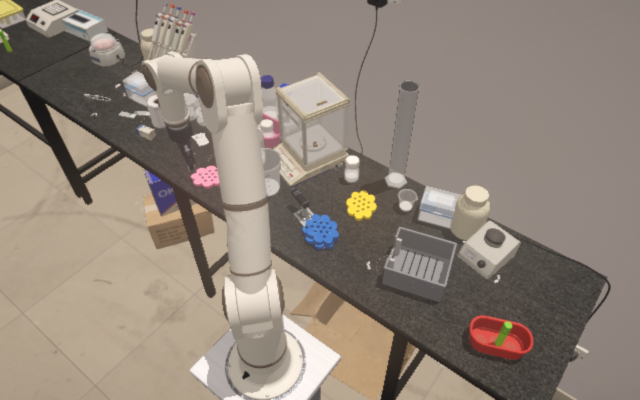

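The top view shows the handle at (308,222), the blue floats stacked at (352,238), the bin at (480,217) with its slot on the left, the cup at (410,137), the jar at (327,137) and the bottle at (260,260). The candidate floats are blue (352,238), yellow (364,173) and pink (172,249). The blue one lies on the blade, so it fits the description. Next I'll confirm it in one crop and measure.

```bash
cat > h.py <<'E'
import numpy as np,cv2,pickle
def world(d):
    h,w=d["range_z"].shape; f=h/2/np.tan(np.radians(d["vfov"]/2))
    v,u=np.mgrid[:h,:w]; z=d["range_z"]
    c=np.stack([(u-d["cx"])/f*z,(v-d["cy"])/f*z,z],-1)
    W=(c-d["t"])@d["R"]; W[z==0]=np.nan
    return W
def ray(d,u,v,h):
    f=d["img"].shape[0]/2/np.tan(np.radians(d["vfov"]/2))
    r=np.array([(u-d["cx"])/f,(v-d["cy"])/f,1])@d["R"]; o=-d["t"]@d["R"]
    return o+r*(h-o[2])/r[2]
def rect(P):
    (c,s,a)=cv2.minAreaRect(P[:,:2].astype(np.float32)); return np.round(c,1),np.round(s,1),round(a,1)
E
python3 - <<'E'
from h import *
for n in("top","scene"):
    d=pickle.load(open(n+"0.pkl","rb")); W=world(d); img=d["img"]; hsv=cv2.cvtColor(img,cv2.COLOR_BGR2HSV)
    H,S,V=cv2.split(hsv)
    X,Y,Z=W[...,0],W[...,1],W[...,2]
    # bench
    print(n,"floats")
    roi=np.zeros(Z.shape,bool)
    if n=="top": roi[195:285,285:400]=1
    else: roi[180:255,280:350]=1
    bl=roi&(H>95)&(H<125)&(S>120)
    for z0 in(5,15,25,32): print(z0,(bl&(abs(Z-z0)<5)).sum())
    m=bl&(Z>28); print("blue",np.median(Z[m]),rect(W[m]), W[m].mean(0))
    m=roi&(Z>60)&(Z<100); print("handle n",m.sum(),np.median(Z[m]),rect(W[m]))
    P=W[m]; c=P.mean(0); U,s,Vt=np.linalg.svd(P[:,:2]-c[:2]); print(c,Vt[0],s)
    m=roi&~bl&(Z>2)&(Z<20)&(V>100); print("blade",m.sum(),rect(W[m]))
    r=np.zeros(Z.shape,bool)
    if n=="top": r[165:265,425:535]=1
    else: r[220:305,378:460]=1
    m=r&(abs(Z-90)<6); print("bin rim",m.sum(),np.median(Z[m]),rect(W[m]))
d=pickle.load(open("top0.pkl","rb")); img=d["img"]
a=cv2.resize(img[165:285,285:405],None,fx=4,fy=4,interpolation=cv2.INTER_CUBIC)
b=cv2.resize(img[165:265,430:530],(480,480),interpolation=cv2.INTER_CUBIC)
cv2.imwrite("pics/crop0.png",cv2.resize(np.hstack([a,b]),(800,400)))
E
```

```text
top floats
5 21
15 186
25 116
32 1080
blue 34.332458242013715 (array([470.5, 157.4]), array([133.3, 104.8]), 79.4) [470.05614945 157.6981783   34.26618412]
handle n 304 80.74004226644244 (array([509.2, 286.7]), array([91.9, 24.2]), 71.9)
[508.53270562 286.67708675  80.31781504] [0.31593619 0.94878044] [459.43941618 123.17496166]
blade 254 (array([533.7, 198.6]), array([178.6, 157.7]), 80.4)
bin rim 714 92.28928349848763 (array([ 537.6, -185.3]), array([178.7, 198.7]), 16.4)
scene floats
5 0
15 54
25 112
32 436
blue 35.84121008334026 (array([466.1, 158.7]), array([133.4, 106.6]), 79.4) [465.48686229 157.04186721  35.60190989]
handle n 177 81.57437211603062 (array([505.4, 285.5]), array([95.4, 27.8]), 72.1)
[501.9546631  283.2175999   79.80301458] [-0.30771807 -0.95147758] [371.21526325  97.51585107]
blade 352 (array([529.9, 230.2]), array([338.3, 265. ]), 41.0)
bin rim 479 91.58426333882099 (array([ 582.1, -170.5]), array([282. , 195.8]), 16.3)
```

View pics/crop0.png

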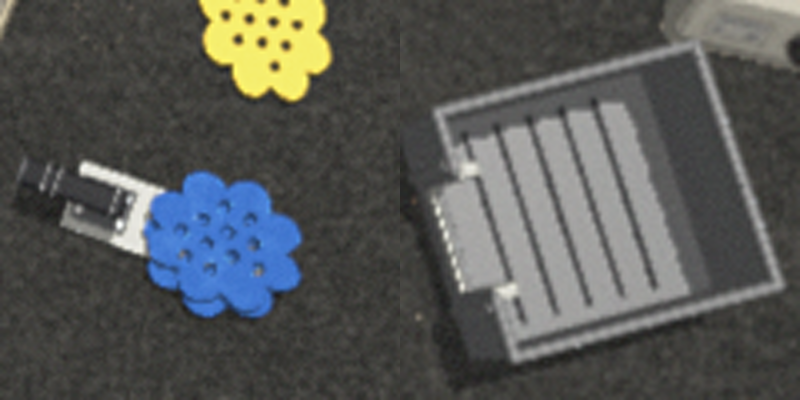

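The crop confirms it: the blue stack lies on the steel blade at left, and the bin at right has its slot facing the shovel (edge at crop 445,240). The grip point is about (504.5, 276.5) with heading -108.2°, and the bin heading is -73.6°. Moving above the handle now.

```bash
cat > st.py <<'E'
import sys,numpy as np
from plant import telemetry
from scipy.spatial.transform import Rotation as R
s=telemetry.get_state(); r=R.from_quat(s["tool_rot"]).as_matrix()
print("t",round(s["t"],2),"p",np.round(s["position"],1),"head",round(np.degrees(np.arctan2(r[1,0],r[0,0])),2),"tilt xz",np.round(r[2,[0,2]],4),"F",np.round(s["force"],1),"w",round(s["gripper_width"],1))
if len(sys.argv)>1:
    tgt=np.array([float(a) for a in sys.argv[1:5]])
    print("tool shift",np.round(r.T@(tgt[:3]-s["position"]),1),"yturn",round(-np.radians(tgt[3])+np.arctan2(r[1,0],r[0,0]),3),"q7",s["joint_positions"].round(2))
E
python3 -m creep '[[85,[15,0,-8],[0,0,0]],[85,[30,0,-16],[0,0,0]],[85,[30,0,-16],[0,0,0]],[85,[30,0,-16],[0,0,0]],[85,[30,0,-16],[0,0,0]],[85,[30,0,-16],[0,0,0]],[85,[30,0,-16],[0,0,0]],[85,[30,0,-16],[0,0,0]],[85,[30,0,-16],[0,0,0]],[85,[30,0,-16],[0,0,0]],[85,[25,0,-14],[0,0,0]],[85,[15,0,-10],[0,0,0]]]'
python3 -m creep '[[85,[0,0,0],[0,0.14,0]],[85,[0,0,0],[0,0.14,0]],[85,[0,0,0],[0,0.14,0]],[85,[0,0,0],[0,0.14,0]],[85,[0,0,0],[0,0.14,0]],[85,[0,0,0],[0,0.14,0]],[85,[0,0,0],[0,0.14,0]],[85,[0,0,0],[0,0.14,0]],[85,[0,0,0],[0,0.14,0]],[85,[0,0,0],[0,0.14,0]],[85,[0,0,0],[0,0,0]]]'
python3 st.py 504.5 276.5 51 -108.2
```

```text
t: 1.3
position: [505.4, 272.4, 231.1]
tool_rot: [0.688, -0.165, 0.165, -0.687]
force: [-0.4, -0.3, 0.0]
gripper_width: 84.8
t: 2.4
position: [503.6, 275.6, 231.1]
tool_rot: [0.42, -0.569, 0.569, -0.42]
force: [-0.5, 0.1, 0.3]
gripper_width: 85.0
t 2.4 p [503.6 275.6 231.1] head -107.09 tilt xz [ 0.0008 -0.0001] F [-0.5  0.1  0.3] w 85.0
tool shift [ -1.3 180.1   0.6] yturn 0.019 q7 [-0.48  0.33 -0.08  1.76  0.03  1.05 -0.87]
```

```bash

python3 -m creep '[[85,[-1,10,1],[0,0.019,0]],[85,[0,20,0],[0,0,0]],[85,[0,25,0],[0,0,0]],[85,[0,25,0],[0,0,0]],[85,[0,25,0],[0,0,0]],[85,[0,20,0],[0,0,0]],[85,[0,20,0],[0,0,0]],[85,[0,15,0],[0,0,0]],[85,[0,10,0],[0,0,0]],[85,[0,5,0],[0,0,0]],[85,[0,5,0],[0,0,0]],[85,[0,0,0],[0,0,0]]]'
python3 st.py 504.5 276.5 51 -108.2
python3 - <<'E'
from plant import imaging
import cv2
d=imaging.capture("scene"); t=imaging.capture("top")
a=cv2.resize(d["img"][140:270,230:370],(430,400),interpolation=cv2.INTER_CUBIC);b=cv2.resize(t["img"][170:290,270:395],(370,400),interpolation=cv2.INTER_CUBIC)
import numpy as np; cv2.imwrite("pics/grip1.png",np.hstack([a,b]))
E
```

```text
t: 3.6
position: [504.8, 277.8, 51.2]
tool_rot: [-0.415, 0.572, -0.572, 0.415]
force: [-0.7, -0.0, 0.1]
gripper_width: 84.8
t 3.6 p [504.8 277.8  51.2] head -108.03 tilt xz [-0.0001 -0.    ] F [-0.7 -0.   0.1] w 84.8
tool shift [1.3 0.2 0.1] yturn 0.003 q7 [-0.5   0.57 -0.07  1.87  0.06  0.7  -0.91]
```

View pics/grip1.png

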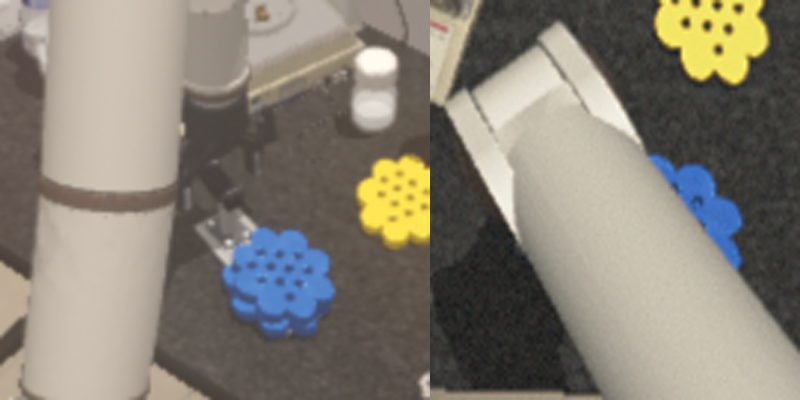

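The fingers straddle the handle (crop 230,190) and the floats are undisturbed. Closing in steps.

```bash

python3 -m creep '[[65,[1,0,0],[0,0,0]],[50,[0,0,0],[0,0,0]],[42,[0,0,0],[0,0,0]],[36,[0,0,0],[0,0,0]],[32,[0,0,0],[0,0,0]],[28,[0,0,0],[0,0,0]],[25,[0,0,0],[0,0,0]],[22,[0,0,0],[0,0,0]],[15,[0,0,0],[0,0,0]],[5,[0,0,0],[0,0,0]],[0,[0,0,0],[0,0,0]],[0,[0,0,0],[0,0,0]]]'
python3 -m creep '[[0,[0,0,0],[0,0,0]],[0,[0,-1,0],[0,0,0]],[0,[0,-1,0],[0,0,0]],[0,[0,-2,0],[0,0,0]],[0,[0,-3,0],[0,0,0]],[0,[0,-3,0],[0,0,0]],[0,[0,-3,0],[0,0,0]],[0,[0,-3,0],[0,0,0]],[0,[0,-2,0],[0,0,0]],[0,[0,-1,0],[0,0,0]],[0,[0,0,0],[0,0,0]]]'
python3 st.py 504.5 276.5 51 -108.2
python3 - <<'E'
from plant import imaging
import cv2
d=imaging.capture("scene")
a=cv2.resize(d["img"][140:260,260:380],(600,600),interpolation=cv2.INTER_CUBIC)
cv2.imwrite("pics/lift1.png",a)
E
```

```text
t: 4.9
position: [504.8, 276.8, 51.5]
tool_rot: [0.415, -0.572, 0.572, -0.416]
force: [2.0, -1.2, 1.8]
gripper_width: 22.9
t: 6.0
position: [504.6, 276.8, 70.5]
tool_rot: [-0.415, 0.572, -0.572, 0.416]
force: [-0.3, -0.1, -3.9]
gripper_width: 23.1
t 6.0 p [504.6 276.8  70.5] head -108.05 tilt xz [-0.0003  0.0002] F [-0.3 -0.1 -3.9] w 23.1
tool shift [ 0.3 19.5  0. ] yturn 0.003 q7 [-0.49  0.54 -0.07  1.87  0.06  0.73 -0.91]
```

View pics/lift1.png

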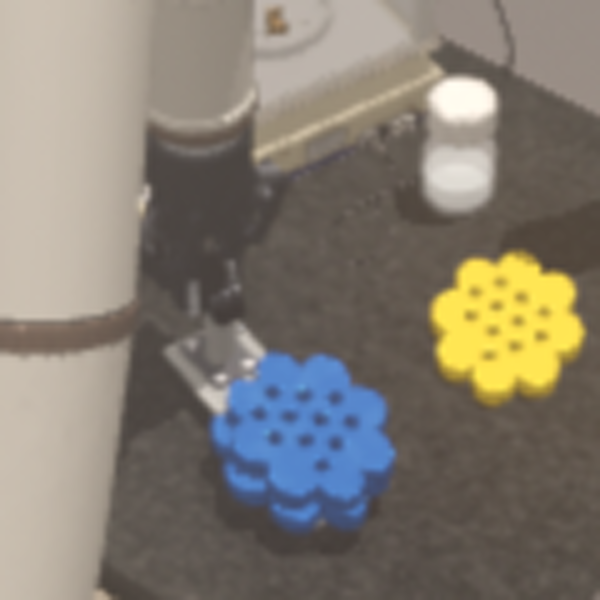

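Lifted: the blade and both floats hang above the bench with a shadow gap at (300,530). Raising further, then checking the level by depth.

```bash

python3 -m creep '[[0,[0,-2,0],[0,0,0]],[0,[0,-5,0],[0,0,0]],[0,[0,-8,0],[0,0,0]],[0,[0,-12,0],[0,0,0]],[0,[0,-15,0],[0,0,0]],[0,[0,-15,0],[0,0,0]],[0,[0,-15,0],[0,0,0]],[0,[0,-12,0],[0,0,0]],[0,[0,-9,0],[0,0,0]],[0,[0,-5,0],[0,0,0]],[0,[0,-2,0],[0,0,0]],[0,[0,0,0],[0,0,0]]]'
cat > lev.py <<'E'
from h import *
from plant import imaging,telemetry
from scipy.spatial.transform import Rotation as Ro
s=telemetry.get_state(); r=Ro.from_quat(s["tool_rot"]).as_matrix()
for n in("scene","top"):
    d=imaging.capture(n); W=world(d); H,S,V=cv2.split(cv2.cvtColor(d["img"],cv2.COLOR_BGR2HSV))
    cv2.imwrite(f"pics/lev_{n}.png",d["img"])
    L=(W-s["position"])@r   # tool frame
    m=(H>95)&(H<125)&(S>120)&(abs(L[...,0]-124)<80)&(abs(L[...,2])<90)&(L[...,1]>-20)&(L[...,1]<60)
    m=cv2.erode(m.astype(np.uint8),np.ones((3,3)))>0
    P=W[m]; Q=L[m]
    if len(Q)<30: print(n,"few",len(Q)); continue
    top=Q[:,1]<np.percentile(Q[:,1],30)+5
    Q=Q[top];P=P[top]
    A=np.c_[Q[:,0],Q[:,2],np.ones(len(Q))]; k=np.linalg.lstsq(A,-Q[:,1],rcond=None)[0]
    print(n,len(Q),"slope x,z",np.round(k[:2],3),"tool cen",np.round(Q.mean(0),1),"top z",np.median(P[:,2]).round(1),"xr",np.percentile(Q[:,0],[1,99]).round(),"zr",np.percentile(Q[:,2],[1,99]).round())
E
python3 lev.py; python3 st.py 504 -70 168 -73.6
```

```text
t: 7.25
position: [504.3, 276.7, 170.2]
tool_rot: [-0.416, 0.572, -0.572, 0.415]
force: [0.2, -0.2, -3.2]
gripper_width: 22.9
scene 453 slope x,z [ 0.001 -0.003] tool cen [126.1  15.6  -1.5] top z 154.3 xr [ 68. 183.] zr [-47.  45.]
top 251 slope x,z [-0.03  -0.034] tool cen [151.8  17.5  28.8] top z 152.7 xr [114. 188.] zr [-5. 54.]
t 7.35 p [504.  276.5 169.6] head -108.05 tilt xz [ 0.001  -0.0009] F [-0.4 -0.1 -2.7] w 23.1
tool shift [329.5   1.8 107.3] yturn -0.601 q7 [-0.49  0.41 -0.08  1.81  0.04  0.93 -0.9 ]
```

```bash
python3 - <<'E'
from h import *
ex=np.array([.2823,-.9593]); ey=np.array([.9593,.2823])
for n in("top","scene"):
    d=pickle.load(open(n+"0.pkl","rb")); W=world(d)
    q=W[...,:2]-np.array([537,-185]); m=(abs(W[...,2]-90)<8)&(abs(q@ex)<108)&(abs(q@ey)<102)
    # drop isolated/no bin: largest comp
    k,l,s,c=cv2.connectedComponentsWithStats(m.astype(np.uint8),connectivity=8); j=1+s[1:,4].argmax(); P=W[l==j]
    print(n,len(P),"of",m.sum(),np.median(P[:,2]),rect(P))
    p=P[:,:2]-np.array([537,-185]); a,b=p@ex,p@ey
    for nm,e,o in(("x",a,b),("y",b,a)):
        lim=70 if nm=="x" else 75
        for sg in(-1,1):
            g=(abs(o)<lim)&(sg*e>70); 
            if g.sum()<8: print(nm,sg,"few");continue
            f=np.polyfit(o[g],e[g],1); print(nm,sg,g.sum(),"med",np.median(e[g]).round(1),"slope deg",np.degrees(f[0]).round(2),"at0",f[1].round(1))
E
```

```text
top 793 of 793 92.28630787653302 (array([ 537.6, -185.3]), array([178.7, 198.7]), 16.4)
x -1 112 med -91.3 slope deg -0.47 at0 -89.3
x 1 203 med 92.4 slope deg -0.05 at0 93.0
y -1 166 med -84.8 slope deg -0.17 at0 -84.9
y 1 154 med 85.6 slope deg -0.04 at0 85.6
scene 603 of 603 91.46592617134748 (array([ 534.6, -184.4]), array([183.1, 195.8]), 16.3)
x -1 65 med -91.3 slope deg -0.28 at0 -89.7
x 1 88 med 92.4 slope deg 0.04 at0 92.6
y -1 170 med -88.2 slope deg 0.23 at0 -87.9
y 1 162 med 82.3 slope deg 0.28 at0 82.4
```

```bash

python3 -m creep '[[0,[0,0,0],[0,-0.015,0]],[0,[0,0,0],[0,-0.03,0]],[0,[0,0,0],[0,-0.05,0]],[0,[0,0,0],[0,-0.07,0]],[0,[0,0,0],[0,-0.08,0]],[0,[0,0,0],[0,-0.08,0]],[0,[0,0,0],[0,-0.08,0]],[0,[0,0,0],[0,-0.07,0]],[0,[0,0,0],[0,-0.06,0]],[0,[0,0,0],[0,-0.04,0]],[0,[0,0,0],[0,-0.025,0]],[0,[0,0,0],[0,0,0]]]'
python3 st.py 502.6 -72.2 168 -73.65
```

```text
t: 8.55
position: [504.4, 276.6, 170.1]
tool_rot: [0.566, -0.424, 0.424, -0.566]
force: [0.1, -0.4, -1.8]
gripper_width: 22.7
t 8.55 p [504.4 276.6 170.1] head -73.63 tilt xz [-0.0001 -0.0005] F [ 0.1 -0.4 -1.8] w 22.7
tool shift [ 334.2    2.1 -100. ] yturn 0.0 q7 [-0.39  0.41 -0.2   1.81  0.1   0.93 -0.35]
```

```bash

python3 -m creep '[[0,[3,0,-1],[0,0,0]],[0,[7,0,-2],[0,0,0]],[0,[11,0,-3],[0,0,0]],[0,[15,0,-4.5],[0,0,0]],[0,[18,0,-5.5],[0,0,0]],[0,[20,0,-6],[0,0,0]],[0,[20,0,-6],[0,0,0]],[0,[20,0,-6],[0,0,0]],[0,[20,0,-6],[0,0,0]],[0,[20,0,-6],[0,0,0]],[0,[20,0,-6],[0,0,0]],[0,[20,0,-6],[0,0,0]]]'
python3 -m creep '[[0,[20,0,-6],[0,0,0]],[0,[20,0,-6],[0,0,0]],[0,[20,0,-6],[0,0,0]],[0,[19,0,-6],[0,0,0]],[0,[17,0,-5],[0,0,0]],[0,[14,0,-4],[0,0,0]],[0,[11,0,-3],[0,0,0]],[0,[8,0,-2],[0,0,0]],[0,[6,0,-2],[0,0,0]],[0,[3,0,-1],[0,0,0]],[0,[2,0,-1],[0,0,0]],[0,[0,0,0],[0,0,0]]]'
python3 st.py 502.6 -72.2 168 -73.65; python3 lev.py
python3 - <<'E'
import cv2,numpy as np
a=cv2.imread("pics/lev_scene.png")[180:320,330:480];b=cv2.imread("pics/lev_top.png")[150:290,400:550]
cv2.imwrite("pics/over1.png",np.hstack([cv2.resize(i,(400,373),interpolation=cv2.INTER_CUBIC) for i in(a,b)]))
E
```

```text
t: 9.75
position: [502.9, 71.7, 170.4]
tool_rot: [0.566, -0.424, 0.424, -0.565]
force: [0.2, 0.3, -2.1]
gripper_width: 22.9
t: 10.95
position: [502.3, -71.7, 170.2]
tool_rot: [0.566, -0.424, 0.424, -0.566]
force: [0.1, -0.7, -2.9]
gripper_width: 23.4
t 10.95 p [502.3 -71.7 170.2] head -73.65 tilt xz [-0.0002 -0.0001] F [ 0.1 -0.7 -2.9] w 23.4
tool shift [0.6 2.2 0.1] yturn 0.0 q7 [ 0.14  0.29 -0.06  1.97  0.02  0.88  0.35]
scene 628 slope x,z [-0.007  0.001] tool cen [122.9  16.2  -2.8] top z 153.9 xr [ 64. 180.] zr [-50.  45.]
top few 0
```

View pics/over1.png

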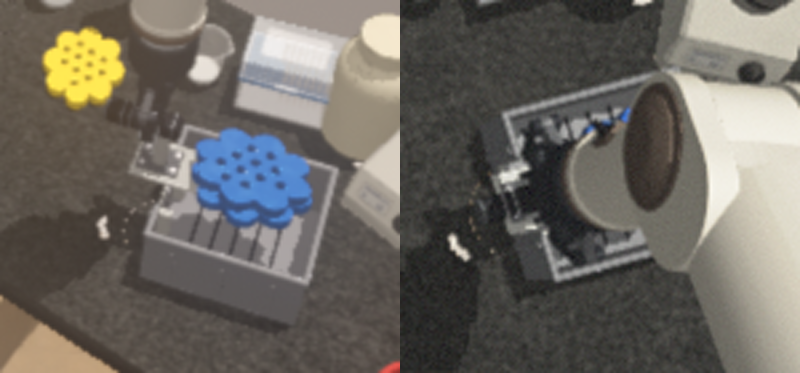

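The floats hang over the bin opening inside its rim (crop left 250,175), and the scene camera puts the lateral offset at about 1 mm. Lowering.

```bash

python3 -m creep '[[0,[0,2,0],[0,0,0]],[0,[0,5,0],[0,0,0]],[0,[0,8,0],[0,0,0]],[0,[0,9,0],[0,0,0]],[0,[0,9,0],[0,0,0]],[0,[0,9,0],[0,0,0]],[0,[0,9,0],[0,0,0]],[0,[0,7,0],[0,0,0]],[0,[0,5,0],[0,0,0]],[0,[0,3,0],[0,0,0]],[0,[0,2,0],[0,0,0]],[0,[0,0,0],[0,0,0]]]'
python3 st.py 502.6 -72.2 96.3 -73.65; python3 lev.py
python3 - <<'E'
import cv2,numpy as np
a=cv2.imread("pics/lev_scene.png")[200:310,360:470]
cv2.imwrite("pics/low1.png",cv2.resize(a,(600,600),interpolation=cv2.INTER_CUBIC))
E
```

```text
t: 12.25
position: [502.4, -71.9, 102.2]
tool_rot: [0.566, -0.424, 0.424, -0.566]
force: [0.2, 0.3, -2.9]
gripper_width: 22.8
t 12.25 p [502.4 -71.9 102.2] head -73.67 tilt xz [-0.     -0.0001] F [ 0.2  0.3 -2.9] w 22.8
tool shift [0.4 5.9 0.1] yturn -0.0 q7 [ 0.14  0.4  -0.06  2.02  0.03  0.73  0.34]
scene 624 slope x,z [-0.007 -0.001] tool cen [122.3  16.   -3.9] top z 86.1 xr [ 63. 181.] zr [-49.  46.]
top few 0
```

View pics/low1.png

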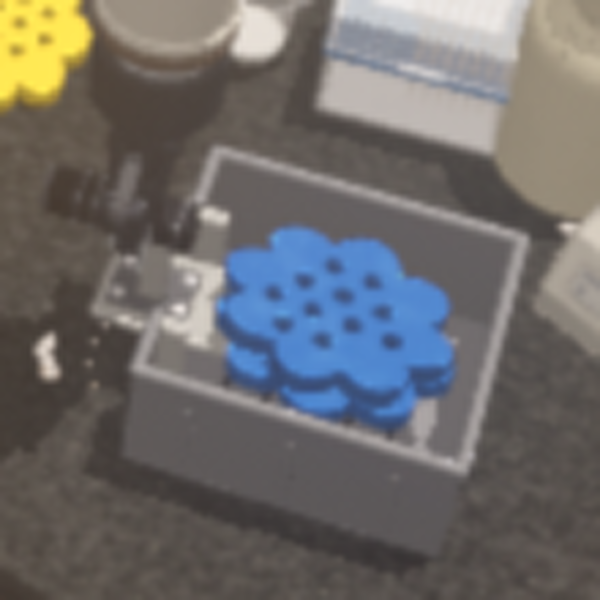

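Both floats sit within the bin walls (340,320) and the blade is in the slot (185,290). Pressing down onto the sill.

```bash

python3 -m creep '[[0,[0,2,0],[0,0,0]],[0,[0,2,0],[0,0,0]],[0,[0,1,0],[0,0,0]],[0,[0,0.5,0],[0,0,0]],[0,[0,0,0],[0,0,0]]]'
python3 -m creep '[[0,[0,0.5,0],[0,0,0]],[0,[0,0,0],[0,0,0]]]'
python3 -m creep '[[0,[0,0.5,0],[0,0,0]],[0,[0,0,0],[0,0,0]]]'
python3 st.py 502.6 -72.2 96.3 -73.65
```

```text
t: 12.85
position: [502.3, -71.9, 96.7]
tool_rot: [0.566, -0.424, 0.424, -0.566]
force: [-0.1, -0.3, -3.4]
gripper_width: 23.0
t: 13.05
position: [502.5, -71.9, 96.5]
tool_rot: [-0.566, 0.424, -0.424, 0.566]
force: [-0.0, -0.2, -2.0]
gripper_width: 23.0
t: 13.25
position: [502.5, -71.8, 96.4]
tool_rot: [-0.566, 0.424, -0.424, 0.566]
force: [-2.4, 1.3, 5.1]
gripper_width: 23.0
t 13.25 p [502.5 -71.8  96.4] head -73.67 tilt xz [0.     0.0002] F [-2.4  1.3  5.1] w 23.0
tool shift [ 0.4  0.1 -0.1] yturn -0.0 q7 [ 0.14  0.41 -0.06  2.02  0.03  0.71  0.34]
```

```bash

python3 -m creep '[[0,[0,0.5,0],[0,0,0]],[0,[0,0,0],[0,0,0]],[0,[0,0,0],[0,0,0]]]'
python3 -m creep '[[0,[-2,0,0],[0,0,0]],[0,[-4,0,0],[0,0,0]],[0,[-4,0,0],[0,0,0]],[0,[-4,0,0],[0,0,0]],[0,[-4,0,0],[0,0,0]],[0,[-4,0,0],[0,0,0]],[0,[-4,0,0],[0,0,0]],[0,[-4,0,0],[0,0,0]]]'
python3 st.py 502.6 -72.2 96.3 -73.65;python3 lev.py
```

```text
t: 13.55
position: [502.5, -71.7, 96.4]
tool_rot: [-0.566, 0.424, -0.424, 0.566]
force: [-4.0, 0.7, 8.7]
gripper_width: 23.2
t: 14.35
position: [495.1, -43.3, 95.9]
tool_rot: [-0.566, 0.423, -0.425, 0.566]
force: [0.8, -2.6, 5.1]
gripper_width: 23.1
t 14.35 p [495.1 -43.3  95.9] head -73.66 tilt xz [0.0013 0.002 ] F [ 0.8 -2.6  5.1] w 23.1
tool shift [29.9 -0.4 -0.9] yturn -0.0 q7 [ 0.09  0.39 -0.07  2.05  0.04  0.7   0.28]
scene 677 slope x,z [ 0.006 -0.002] tool cen [127.7  15.1  -3. ] top z 80.7 xr [ 68. 186.] zr [-49.  47.]
top few 0
```

```bash

python3 -m creep '[[0,[-3,0,0],[0,0,0]],[0,[-5,0,0],[0,0,0]],[0,[-5,0,0],[0,0,0]],[0,[-5,0,0],[0,0,0]],[0,[-5,0,0],[0,0,0]],[0,[-5,0,0],[0,0,0]],[0,[-5,0,0],[0,0,0]],[0,[-5,0,0],[0,0,0]],[0,[-5,0,0],[0,0,0]],[0,[-5,0,0],[0,0,0]],[0,[-4,0,0],[0,0,0]],[0,[0,0,0],[0,0,0]]]'
python3 st.py 502.6 -72.2 96.3 -73.65;python3 lev.py
python3 - <<'E'
import cv2,numpy as np
a=cv2.imread("pics/lev_scene.png")[200:310,350:460]
cv2.imwrite("pics/draw1.png",cv2.resize(a,(600,600),interpolation=cv2.INTER_CUBIC))
E
```

```text
t: 15.65
position: [478.9, 7.9, 95.2]
tool_rot: [-0.566, 0.424, -0.423, 0.566]
force: [-1.2, 0.4, 7.2]
gripper_width: 23.2
t 15.65 p [478.9   7.9  95.2] head -73.61 tilt xz [-0.0009 -0.0005] F [-1.2  0.4  7.2] w 23.2
tool shift [83.6 -1.2  0.2] yturn 0.001 q7 [-0.    0.37 -0.08  2.09  0.05  0.69  0.17]
scene 396 slope x,z [0.005 0.008] tool cen [165.4  13.6   2.1] top z 81.2 xr [123. 199.] zr [-46.  53.]
top few 3
```

View pics/draw1.png

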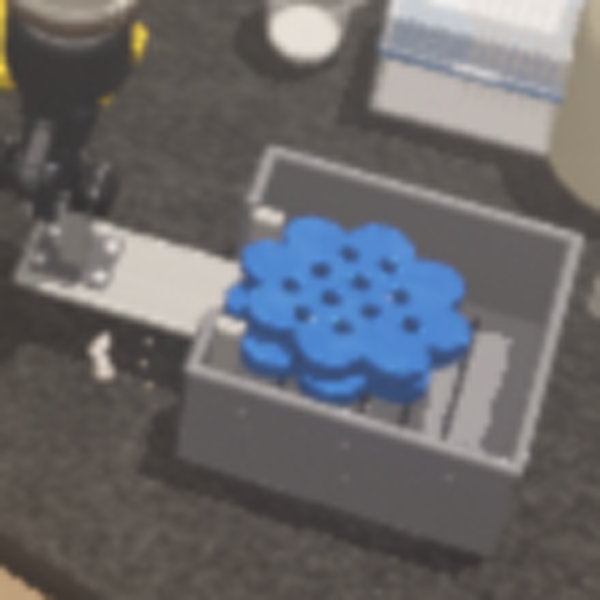

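The blade is half out and the floats are held by the bars, still stacked (350,300). Continuing with lighter press.

```bash

python3 -m creep '[[0,[-3,-0.5,0],[0,0,0]],[0,[-5,0,0],[0,0,0]],[0,[-5,0,0],[0,0,0]],[0,[-5,0,0],[0,0,0]],[0,[-5,0,0],[0,0,0]],[0,[-5,0,0],[0,0,0]],[0,[-5,0,0],[0,0,0]],[0,[-5,0,0],[0,0,0]],[0,[0,0,0],[0,0,0]]]'
python3 st.py;python3 lev.py
python3 - <<'E'
import cv2,numpy as np
a=cv2.imread("pics/lev_scene.png")[200:310,350:460]
cv2.imwrite("pics/draw2.png",cv2.resize(a,(600,600),interpolation=cv2.INTER_CUBIC))
E
```

```text
t: 16.65
position: [468.1, 44.6, 95.7]
tool_rot: [-0.566, 0.424, -0.423, 0.566]
force: [-0.0, 1.7, 2.6]
gripper_width: 23.2
t 16.65 p [468.1  44.6  95.7] head -73.6 tilt xz [-0.001  -0.0006] F [-0.   1.7  2.6] w 23.2
scene 137 slope x,z [0.015 0.006] tool cen [182.   15.5  -2.5] top z 79.6 xr [158. 200.] zr [-41.  38.]
top few 0
```

View pics/draw2.png

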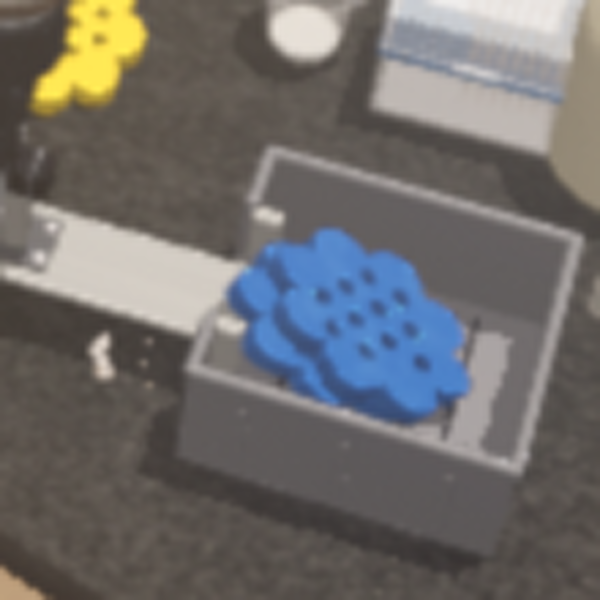

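The floats have tipped nose-down inside the bin (360,320) with their rear edges still on the blade. Drawing fully out.

```bash

python3 -m creep '[[0,[-3,0,0],[0,0,0]],[0,[-5,0,0],[0,0,0]],[0,[-5,0,0],[0,0,0]],[0,[-5,0,0],[0,0,0]],[0,[-5,0,0],[0,0,0]],[0,[-5,-0.5,0],[0,0,0]],[0,[-6,-0.5,0],[0,0,0]],[0,[-6,-0.5,0],[0,0,0]],[0,[-6,0,0],[0,0,0]],[0,[-6,0,0],[0,0,0]],[0,[-6,0,0],[0,0,0]],[0,[-6,0,0],[0,0,0]]]'
python3 -m creep '[[0,[-8,0,0],[0,0,0]],[0,[-10,0,0],[0,0,0]],[0,[-10,0,0],[0,0,0]],[0,[-10,0,0],[0,0,0]],[0,[-10,0,0],[0,0,0]],[0,[-5,0,0],[0,0,0]],[0,[0,0,0],[0,0,0]]]'
python3 st.py 445 190 53 -90;python3 lev.py
python3 - <<'E'
import cv2,numpy as np
a=cv2.imread("pics/lev_scene.png")[170:310,300:460]
cv2.imwrite("pics/out1.png",cv2.resize(a,(686,600),interpolation=cv2.INTER_CUBIC))
E
```

```text
t: 17.95
position: [450.5, 105.2, 97.3]
tool_rot: [0.566, -0.424, 0.424, -0.566]
force: [0.8, -0.2, -2.1]
gripper_width: 23.0
t: 18.65
position: [435.4, 156.6, 97.3]
tool_rot: [-0.566, 0.424, -0.423, 0.566]
force: [0.9, 0.5, -2.5]
gripper_width: 22.8
t 18.65 p [435.4 156.6  97.3] head -73.57 tilt xz [-0.0003 -0.    ] F [ 0.9  0.5 -2.5] w 22.8
tool shift [-29.3  44.3  18.6] yturn 0.287 q7 [-0.28  0.34 -0.14  2.12  0.07  0.68 -0.18]
scene few 0
top few 0
```

View pics/out1.png

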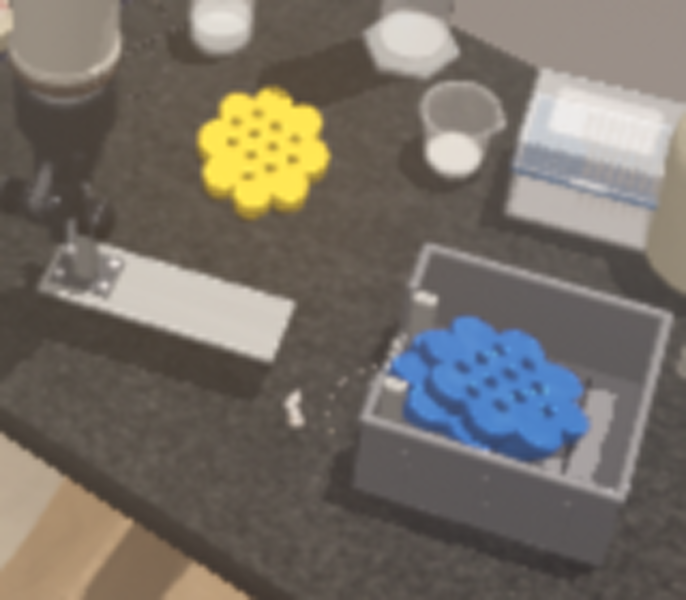

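The blade is empty and clear of the bin, with both floats in it. They may still lean at the slot, rear lobe at (405,365), so I'll measure their heights.

```bash
cat > fl.py <<'E'
from h import *
from plant import imaging
ex=np.array([.2823,-.9593]); ey=np.array([.9593,.2823])
for n in("scene","top"):
    d=imaging.capture(n); W=world(d); H,S,V=cv2.split(cv2.cvtColor(d["img"],cv2.COLOR_BGR2HSV))
    q=W[...,:2]-np.array([536,-185.8]); a,b=q@ex,q@ey
    m=(H>95)&(H<125)&(S>120)&(abs(a)<130)&(abs(b)<100)
    print(n,m.sum(),"x",np.nanpercentile(a[m],[0,1,99,100]).round(),"y",np.nanpercentile(b[m],[1,99]).round())
    for lo in range(-110,90,20):
        k=m&(a>=lo)&(a<lo+20)
        if k.sum()>4: print(lo,k.sum(),"z med/max",np.median(W[k][:,2]).round(1),np.percentile(W[k][:,2],98).round(1))
E
python3 fl.py
```

```text
scene 984 x [-90. -84.  49.  56.] y [-46.  62.]
-90 62 z med/max 60.9 74.6
-70 151 z med/max 63.2 73.8
-50 174 z med/max 58.6 69.6
-30 173 z med/max 54.1 65.5
-10 171 z med/max 48.7 59.4
10 146 z med/max 41.7 53.6
30 98 z med/max 35.9 47.5
50 8 z med/max 33.7 39.7
top 1457 x [-92. -87.  53.  60.] y [-43.  65.]
-110 7 z med/max 55.5 60.0
-90 145 z med/max 57.6 70.7
-70 240 z med/max 62.1 71.7
-50 224 z med/max 59.7 68.4
-30 262 z med/max 53.6 60.8
-10 229 z med/max 47.9 57.7
10 185 z med/max 42.3 51.1
30 147 z med/max 36.4 44.9
50 18 z med/max 32.5 35.2
```

All float points are below the rim: top about 75 mm against 90. They lie leaning in the bin, the lower one's rear lobe resting at the sill inside the wall. That is stable and inside, so I'll lay the shovel down.

```bash

python3 -m creep '[[0,[-8,0,0],[0,0,0]],[0,[-10,2,0],[0,0,0]],[0,[-7,5,0],[0,0,0]],[0,[0,8,0],[0,0,0]],[0,[0,8,0],[0,0,0]],[0,[0,7,0],[0,0,0]],[0,[0,5,0],[0,0,0]],[0,[0,4,0],[0,0,0]],[0,[0,3,0],[0,0,0]],[0,[0,2,0],[0,0,0]],[0,[0,0,0],[0,0,0]]]'
python3 -m creep '[[0,[0,1,0],[0,0,0]],[0,[0,0.5,0],[0,0,0]],[0,[0,0,0],[0,0,0]]]'
python3 st.py 430 180 51.3 -73.57
```

```text
t: 19.95
position: [428.7, 179.5, 53.1]
tool_rot: [0.566, -0.424, 0.424, -0.566]
force: [-0.6, 1.0, -2.1]
gripper_width: 23.5
t: 20.25
position: [428.8, 179.6, 51.9]
tool_rot: [-0.566, 0.424, -0.424, 0.566]
force: [0.8, 0.2, -2.8]
gripper_width: 23.3
t 20.25 p [428.8 179.6  51.9] head -73.67 tilt xz [-0.0001  0.0002] F [ 0.8  0.2 -2.8] w 23.3
tool shift [-0.1  0.6  1.3] yturn -0.002 q7 [-0.34  0.43 -0.13  2.14  0.1   0.58 -0.26]
```

```bash

python3 -m creep '[[0,[0,0.5,0],[0,0,0]],[0,[0,0.3,0],[0,0,0]],[0,[0,0,0],[0,0,0]]]'
python3 -m creep '[[26,[0,0,0],[0,0,0]],[32,[0,0,0],[0,0,0]],[45,[0,0,0],[0,0,0]],[65,[0,0,0],[0,0,0]],[85,[0,0,0],[0,0,0]],[85,[0,0,0],[0,0,0]],[85,[0,0,0],[0,0,0]],[85,[0,0,0],[0,0,0]]]'
python3 st.py
```

```text
t: 20.55
position: [429.0, 179.7, 51.4]
tool_rot: [-0.566, 0.424, -0.424, 0.566]
force: [-0.4, -0.3, 4.4]
gripper_width: 23.3
t: 21.35
position: [428.7, 179.6, 51.0]
tool_rot: [-0.566, 0.424, -0.424, 0.566]
force: [0.1, -0.2, 0.6]
gripper_width: 85.0
t 21.35 p [428.7 179.6  51. ] head -73.67 tilt xz [-0.  0.] F [ 0.1 -0.2  0.6] w 85.0
```

```bash

python3 -m creep '[[85,[0,-5,0],[0,0,0]],[85,[0,-15,0],[0,0,0]],[85,[0,-20,0],[0,0,0]],[85,[0,-20,0],[0,0,0]],[85,[0,-20,0],[0,0,0]],[85,[0,-20,0],[0,0,0]],[85,[0,-20,0],[0,0,0]],[85,[0,-20,0],[0,0,0]],[85,[0,-15,0],[0,0,0]],[85,[0,-10,0],[0,0,0]],[85,[0,-5,0],[0,0,0]],[85,[0,0,0],[0,0,0]]]'
python3 -m creep '[[85,[-10,0,0],[0,0,0]],[85,[-25,0,0],[0,0,0]],[85,[-30,0,0],[0,0,0]],[85,[-30,0,0],[0,0,0]],[85,[-30,0,0],[0,0,0]],[85,[-30,0,0],[0,0,0]],[85,[-25,0,0],[0,0,0]],[85,[-10,0,0],[0,0,0]],[85,[0,0,0],[0,0,0]],[85,[0,0,0],[0,0,0]]]'
python3 st.py; python3 fl.py
python3 - <<'E'
from plant import imaging
from h import *
d=imaging.capture("scene");t=imaging.capture("top")
cv2.imwrite("pics/end.png",np.vstack([cv2.resize(d["img"][110:320,230:480],(700,300)[:1]+(300,)) if 0 else cv2.resize(d["img"][120:310,230:500],(426,300)),cv2.resize(t["img"][90:290,220:504],(426,300))]))
E
```

```text
t: 22.55
position: [428.9, 179.6, 221.4]
tool_rot: [-0.566, 0.424, -0.424, 0.566]
force: [0.1, -0.7, 0.1]
gripper_width: 84.9
t: 23.55
position: [375.4, 360.7, 220.3]
tool_rot: [0.566, -0.424, 0.424, -0.565]
force: [0.5, -0.6, -0.0]
gripper_width: 85.3
t 23.55 p [375.4 360.7 220.3] head -73.7 tilt xz [ 0.0013 -0.0013] F [ 0.5 -0.6 -0. ] w 85.3
scene 986 x [-90. -84.  49.  56.] y [-46.  60.]
-90 62 z med/max 60.0 72.1
-70 154 z med/max 62.1 74.2
-50 172 z med/max 59.3 68.7
-30 177 z med/max 54.7 65.7
-10 169 z med/max 47.4 57.2
10 147 z med/max 42.8 51.1
30 97 z med/max 36.9 45.1
50 8 z med/max 33.3 38.6
top 1458 x [-92. -87.  53.  62.] y [-43.  65.]
-110 6 z med/max 57.1 61.8
-90 143 z med/max 57.6 71.9
-70 247 z med/max 62.3 71.7
-50 225 z med/max 58.9 67.7
-30 266 z med/max 53.4 63.1
-10 224 z med/max 47.7 57.4
10 181 z med/max 42.2 50.6
30 145 z med/max 36.2 44.1
50 21 z med/max 32.3 35.8
```

View pics/end.png

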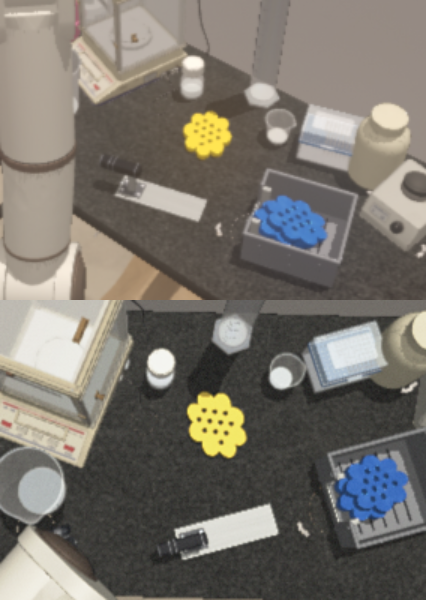

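The shovel lies flat on the bench, released and about 110 mm clear of the bin. The floats are unchanged in the bin over the last 4 s, and the cup, jar and yellow float are where they were. Handing in.

```bash
python3 -c "
from plant import ticket; print(ticket.sign_off())"
```

```text
the job is handed in; nothing more can be done
None
```

The job is done and handed in at about 24 s of robot time. I lifted the shovel with both floats on it and carried it level. I pressed the blade onto the sill with about 9 N measured at the wrist, and the scraper bars stripped both floats as I drew it out. I then laid the empty shovel flat on the bench, about 110 mm short of the bin by its commanded pose, and released it.

My last checks:
- **Floats:** both are in the bin, at most about 75 mm high against the 90 mm rim. They had not moved between two measurements about 4 s apart.
- **Not flat:** the floats lean rather than lie flat, with a rear lobe of the lower one resting at the slot's sill, still within the wall. I judged this stable and did not nudge it.
- **Gripper and forces:** the gripper is open with nothing touching it. The readings I took showed only small wrist forces, and no call reported a limit.
- **Bystanders:** the cup and jar look undisturbed in the last picture. The bottle was hidden by the arm there, so I did not confirm it, but the low moves stayed well away from it.
- **Disagreement:** the two cameras differed by 3 to 4 mm in places, so I averaged them.

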